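# Third clamp-lid jar back between its two mates

## Robot

A 6-joint arm with a two-finger parallel gripper is mounted at the origin on the work surface. World frame = base frame: x ahead of the robot, y to its left, z up, the work surface at z = 0. Lengths are in mm, angles in rad, forces in N, time in s.
With the tool pointing down it reaches from about 425 to 950 mm from the base axis. Payload 14.7 kg.
Tool frame: the origin (TCP) lies midway between the tips of the shut fingers; the grasp point (between the pads) lies 19 mm behind it; y points along the fingers, z is the direction in which the jaws open and shut, and the axes are right-handed (so a half turn about y gives the same grasp; the last joint's range is limited). The gripper opens to 85 mm and grips with 20 to 120 N. Pads are 22 mm wide; open, the fingers measure 114 mm over their backs; the gripper's body (76 mm by 85 mm) begins 54 mm behind the grasp point. The pads swing forward as they close: fully open they stand 13 mm farther back than shut.
Start: joints at [1.25, 0.48, 1.596, -0, 1.065, -0.047], TCP at [175.73, 625.788, 231.297] pointing down, gripper open.
Joint ranges: [-2.75, 2.75], [-0.82, 2.05], [0.23, 2.67], [-1.56, 4.7], [0.09, 2.69], [-2.92, 2.92]. Speed limits (rad/s): [1.89, 1.89, 2.39, 3.01, 3.01, 3.01].

## Interface

Orientations are given as a unit quaternion [w, x, y, z].
In Python, from station import r gives the robot as it stands. Calls block until the motion is done:
- r.reach(position, orientation): joint-space move of the TCP to a pose.
- r.servo_line(position, ori=None, feed=150): straight line of the TCP; ori=None keeps the orientation; feed is the mean speed in mm/s.
- r.move_joints(angles): joint-space move.
- r.gripper_to(opening, effort=None): finger opening in mm; effort is the grip in N (None keeps the last); returns when the fingers have stopped.
- r.hold(seconds).
- r.ik(position, orientation): joint angles nearest the present ones, or None.
- r.get_state(): the state.
- r.read_camera(name): name is "scene" or "top"; returns a dict with "pixels" (384x512x3 uint8, red, green, blue), "range_z" (384x512 float32, mm along the optical axis (not along the pixel's ray), 0 where there is no reading), "camera_matrix" (3x3 intrinsics, pixels), "camera_from_world" (4x4, takes a point from world to camera coordinates). Camera axes: x right, y down, z forward; pixel columns grow to the right and rows downward; lengths in mm; the calibration is good to about 2 mm. A picture is of the moment at which its call begins.
A pose or a line that the arm cannot do raises r.PlanningError and nothing moves.
- r.job_done(): hands the job in, once; it reports no verdict.
The state is a dict: "clock": time; "joint_pos": joint angles; "joint_vel": joint speeds; "tau": joint torques, N m; "tcp_pos": TCP position; "tcp_rot": TCP orientation; "contact_force": force on the tool from outside, world axes, zero at the start; "ft_torque": the same for the moment, N m; "opening": finger opening in mm.
Only numpy, scipy, OpenCV 4.12 (cv2) and the standard library are available. Lean on these libraries where they do the work, as an engineer would, in place of code of your own. Each camera call takes 0.05 s, during which the arm holds its last target.

## Task

Put the third clamp-lid glass jar, the one standing by itself on the table, back into the row on the whitewashed shelf, between the other two glass jars: first nudge those two and their neighbours apart until there is room for it, then slide it in until it is fully home against the back rail. Handle it gently, without knocking it against the shelf or the other jars; leave everything in the row standing upright in line along the rail, and leave the other things on the table where they are.

Things in the scene. Friction and masses are not known exactly. Their poses are not given: they have to be found in the camera images.
- shelf: fixed whitewashed wooden shelf unit, open towards the robot. Origin: on the table under the row line (jar centres when home); x into the shelf, y left along the row, z up. Lower board top at z = 18 mm, from x = -65 (front) to +57 mm. End boards: inner faces at y = +/-215 mm, from x = -22 to +57 mm. Low fixed goods on the upper board
- shelf_rail (a point): middle of the top front edge of the shelf's back rail: the rail rises 32 mm over the lower board (z = 50 mm), its front face is at x = +39 mm of the shelf, all along the row
- shelf_upper (a point): middle of the lower front edge of the shelf's upper board: underside at z = 235 mm, 18 mm thick, from x = -22 mm back to +76 mm of the shelf, over the whole row, so a hand must reach in slantwise from the front
- jar_a: one of two alike glass jars side by side in the row, bodies touching, about 1 mm off the rail. Hinged wire-clamp lid; round body 78 mm in diameter, 46 mm high, shoulder to 54 mm, then neck and lid 39 mm in diameter up to 106 mm; 0.4 kg. Origin: centre of its underside. Slides on the board (friction about 0.35)
- jar_b: the other of the two glass jars in the row, same size as jar_a. Between their necks about 40 mm is free above the shoulders; pushed low on the neck (just above the shoulder) a jar slides, pushed near the lid it may tip
- jar_c: the third glass jar, alone on the table, to go between jar_a and jar_b. Hinged wire-clamp lid; round body 78 mm in diameter, 46 mm high, shoulder to 54 mm, then neck and lid 39 mm in diameter up to 106 mm; 0.4 kg. Origin: centre of its underside. Home: x about 0, z = 18 mm of the shelf
- tin: bare steel paint tin with a white band, 72 mm in diameter, 97 mm high, at one end of the row, touching a glass jar; 0.3 kg. Origin: centre of its underside. Free width, about 130 mm in all, is left between the two ends of the row and the end boards, shared unequally
- tub: white plastic tub with a grey screw lid, 72 mm in diameter, 104 mm high, at the other end of the row, touching a glass jar; 0.28 kg. Origin: centre of its underside
- spare_tin: paint tin just like the one in the row, standing on the table on the other side from the third jar; leave it. Origin: centre of its underside
- torch: red torch 170 mm long, 57 mm in diameter at its black turning head, lying on the table; leave it. Origin: on the table under its middle; x along it towards the head
- carton: cardboard carton 75 x 130 x 62 mm on the table; leave it. Origin: centre of its underside
- brush: flat wooden-handled brush 200 mm long lying on the table; leave it. Origin: under its middle, x along it
There are look-alikes about, which are no part of the job. Leave any pink or turquoise look-alike of the jar_b alone. Leave any turquoise look-alike of the jar_a alone.

How it is judged (in metres and radians):
On the way:
1. the two glass jars in the row stand apart with room for the third (centres over 154 mm apart) while the third is still out of the row (20 mm or more in front of the row line) (horizontal distance between jar_a and jar_b above 0.154 m and x of jar_c in the frame of shelf below -0.02 m), for 0.2 s.
At the end, for the whole second after the job is handed in: The third jar is upright on the lower board between the other two (these 152 mm or more apart, each within 135 mm of it), home against the rail within 5 mm; all five things in the row upright (within 4.6 degrees), at rest and in line along the rail within 15 mm (x of jar_c in the frame of shelf between -0.005 and 0.005 m and z of jar_c in the frame of shelf between 0.012 and 0.024 m and horizontal distance between jar_a and jar_b above 0.152 m and horizontal distance between each of jar_a, jar_b and jar_c below 0.135 m and angle between each of jar_c, jar_a, jar_b, tin, tub's own z axis and vertical below 0.08 rad and linear speed of each of jar_c, jar_a, jar_b, tin, tub below 0.01 m/s and x of jar_a in the frame of shelf between -0.015 and 0.015 m and x of jar_b in the frame of shelf between -0.015 and 0.015 m and x of tin in the frame of shelf between -0.012 and 0.018 m and x of tub in the frame of shelf between -0.012 and 0.018 m); the robot touches nothing.
It fails at once if something of the row, or the third jar, is tipped over (more than 20 degrees) (angle between any of jar_a, jar_b, tin, tub, jar_c's own z axis and vertical above 0.35 rad).
It fails at once if the third jar is knocked hard against the shelf or a neighbouring jar (over 60 N) (contact force between jar_c and shelf above 60 N or contact force between jar_c and jar_a above 60 N or contact force between jar_c and jar_b above 60 N).
It fails at once if one of the other things on the table is moved by more than 25 mm (distance of any of spare_tin, torch, carton, brush from where it was at the start of the episode above 0.025 m).
It also fails if it takes over 61 s, if anything falls off the work surface, if the arm or the gripper's body presses on something with over 40 N, if the wrist force passes 120 N, or if a joint passes its speed limit or range.

## Working session

There is one attempt and no reset: what is moved stays moved. The work goes in short steps, each a Python script; the robot and the scene stay as the last script left them, time stands still between calls to the robot, and variables do not carry over. Pictures are saved under pics/ and viewed, and the job is handed in when it is done.

```bash
ls; mkdir -p pics
python3 - <<'E'
from station import r
import cv2,numpy as np
for n in("scene","top"):
    c=r.read_camera(n); cv2.imwrite(f"pics/{n}0.png",cv2.resize(c["pixels"][:,:,::-1],(768,576),interpolation=cv2.INTER_CUBIC))
    np.savez(f"{n}0.npz",**c); print(n,c["camera_matrix"].round(1).tolist(),c["camera_from_world"].round(3).tolist(),(c["range_z"]>0).mean())
s=r.get_state(); print(s)
E
```

```text
pics
scene [[442.6, 0.0, 255.0], [0.0, 442.6, 185.9], [0.0, 0.0, 1.0]] [[-0.366, 0.93, 0.008, 215.486], [0.693, 0.278, -0.665, -282.571], [-0.621, -0.239, -0.746, 1711.456], [0.0, 0.0, 0.0, 1.0]] 0.99591064453125
top [[474.3, 0.0, 255.3], [0.0, 474.3, 190.1], [0.0, 0.0, 1.0]] [[0.003, -1.0, -0.003, -0.586], [-0.988, -0.003, -0.157, 573.181], [0.157, 0.003, -0.988, 1340.697], [0.0, 0.0, 0.0, 1.0]] 0.996124267578125
{'clock': 0.1, 'joint_pos': array([ 1.25043061e+00,  4.80761349e-01,  1.59680568e+00, -2.42792767e-05,
        1.06511185e+00, -4.65956966e-02]), 'joint_vel': array([ 0.0001453 , -0.00237406, -0.00125415, -0.00025518,  0.00042061,
       -0.00136309]), 'tau': array([ 9.70654619e-04, -9.52244353e+01, -4.31042898e+01, -2.58389355e-04,
        5.27190015e-03,  8.91031709e-05]), 'tcp_pos': array([175.60382965, 625.44522731, 230.74354812]), 'tcp_rot': array([-0.70011391,  0.70087184, -0.09654888,  0.0964235 ]), 'contact_force': array([-0.60157498, -0.76905461, -0.64821545]), 'ft_torque': array([-0.01724135, -0.01788189, -0.0061989 ]), 'opening': 85.24906566551357}
```

View pics/scene0.png

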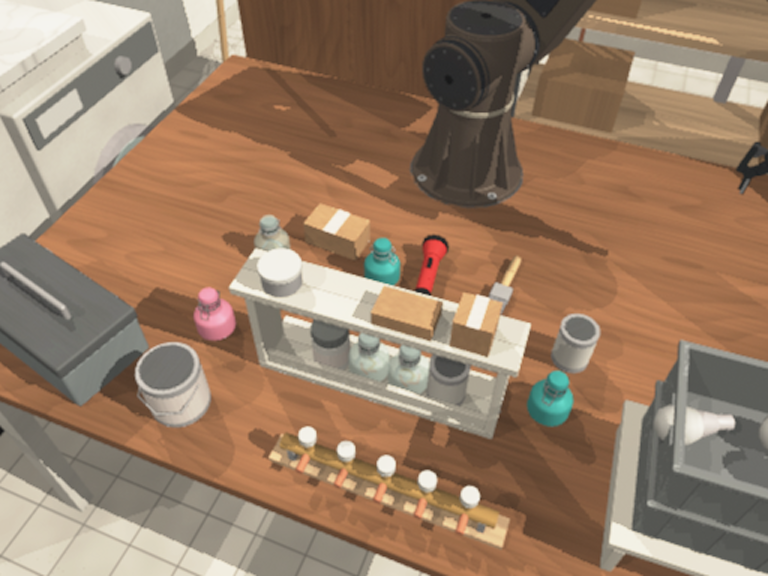

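View pics/top0.png

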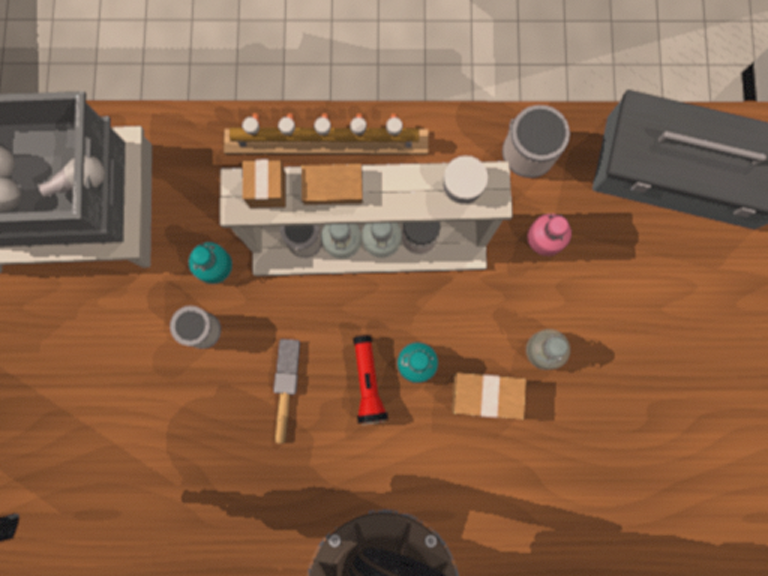

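The clear glass jar standing alone is at top (548,348) and scene (270,235). The row jars are at top (340,235) and (380,235). The look-alikes are teal at top (418,362) and (210,262), and pink at (550,234). Next I'll measure, and enlarge crops to confirm which jar is which.

```bash
cat > h.py <<'E'
import numpy as np,cv2
def cloud(c):
    K=c["camera_matrix"];T=c["camera_from_world"];z=c["range_z"].astype(float)
    v,u=np.mgrid[:z.shape[0],:z.shape[1]]
    P=np.stack([(u-K[0,2])/K[0,0]*z,(v-K[1,2])/K[1,1]*z,z],-1)
    return (P-T[:3,3])@T[:3,:3]   # R^T (p-t)
def ray(c,u,v,zw):
    K=c["camera_matrix"];T=c["camera_from_world"];d=T[:3,:3].T@np.array([(u-K[0,2])/K[0,0],(v-K[1,2])/K[1,1],1]);o=-T[:3,:3].T@T[:3,3]
    return o+d*(zw-o[2])/d[2]
def proj(c,p):
    K=c["camera_matrix"];T=c["camera_from_world"];q=T[:3,:3]@np.asarray(p,float)+T[:3,3];q=K@q;return q[:2]/q[2]
E
python3 - <<'E'
from h import *
c=dict(np.load("top0.npz"));W=cloud(c)
s=dict(np.load("scene0.npz"));Ws=cloud(s)
# crops
a=cv2.resize(c["pixels"][90:260,130:400,::-1],None,fx=2.9,fy=2.9,interpolation=cv2.INTER_CUBIC);cv2.imwrite("pics/topcrop.png",a)
a=cv2.resize(s["pixels"][130:300,140:410,::-1],None,fx=2.9,fy=2.9,interpolation=cv2.INTER_CUBIC);cv2.imwrite("pics/scenecrop.png",a)
# top board: height near 253
m=(abs(W[...,2]-253)<4); print("upper px",m.sum())
cn=max(cv2.findContours(m.astype(np.uint8),0,1)[0],key=cv2.contourArea)
print(cn[:,0].min(0),cn[:,0].max(0))
P=W[m];print("upper board ext",P.min(0),P.max(0))
# front edge per column
def front(m,ulo,uhi,z):
    E=[]
    for u in range(ulo,uhi,3):
        v=np.where(m[:,u])[0]
        if len(v): E.append(ray(c,u,v.max()+.5,z)[:2])
    E=np.array(E);k=np.polyfit(E[:,1],E[:,0],1);res=E[:,0]-np.polyval(k,E[:,1])
    g=abs(res)<4;k=np.polyfit(E[g,1],E[g,0],1);return k,res.std(),E[:,1].min(),E[:,1].max()
print("upper front",front(m,155,335,253))
m2=(abs(W[...,2]-18)<5); m2[:140]=0; m2[:,:160]=0;m2[:,335:]=0
print("lower front",front(m2,175,320,18))
P=W[m2];print(P.min(0),P.max(0))
for name,z in (("up",253),("low",18)):
    mm=m if name=="up" else m2
    for v in range(mm.shape[0]):
        u=np.where(mm[v])[0]
        if len(u)>60 and v%4==0: print(name,v,ray(c,u.min()-.5,v,z)[:2].round(1),ray(c,u.max()+.5,v,z)[:2].round(1))
# heights over table objects
hm=(W[...,2]>25)&(W[...,0]<760)&(W[...,0]>250)
n,l,st,ce=cv2.connectedComponentsWithStats(hm.astype(np.uint8))
for i in range(1,n):
    if st[i,4]>60:
        P=W[l==i];print(st[i],P.min(0).round(),P.max(0).round())
E
```

```text
upper px 4926
[147 108] [341 150]
upper board ext [ 105.78140341 -215.46475878  249.00267309] [845.70246376 659.57744357 256.99956498]
upper front (array([-3.16961927e-02,  6.48549550e+02]), np.float64(1.0452729330770947), np.float64(-192.02502708688192), np.float64(253.0923879378908))Traceback (most recent call last):
  File "<stdin>", line 22, in <module>
  File "<stdin>", line 19, in front
    raise TypeError("expected non-empty vector for x")
TypeError: expected non-empty vector for x
```

```bash
ls pics
```

```text
scene0.png
scenecrop.png
top0.png
topcrop.png
```

View pics/topcrop.png

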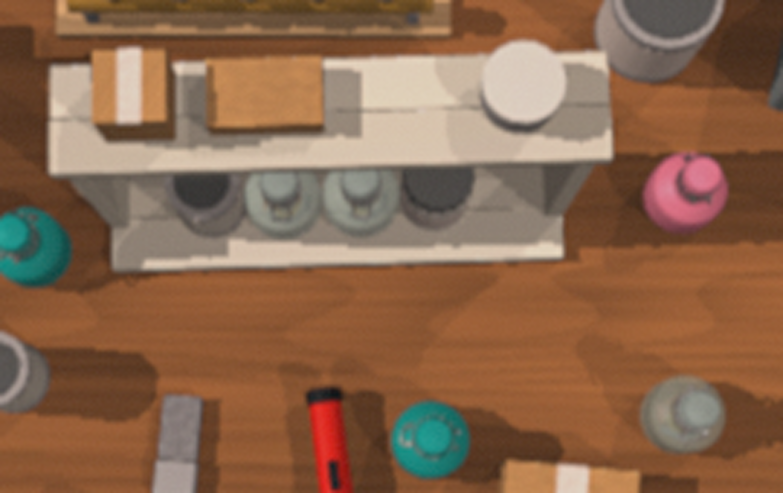

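View pics/scenecrop.png

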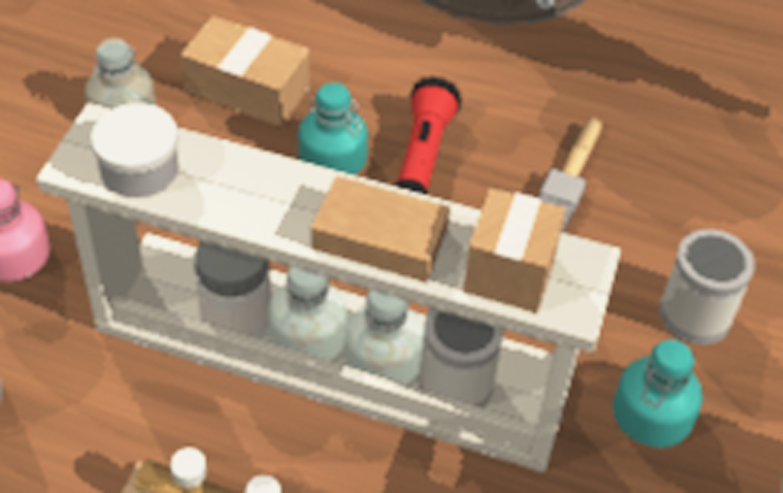

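The crops confirm it. jar_c is the only clear, uncoloured jar standing alone, at top-crop (683,413). The row from y+ to y− is tin, jar, jar, tub. The free width is unequal, with more on the tub side. Next come the exact positions.

Run:
```python
from h import *
c=dict(np.load("top0.npz"));W=cloud(c)
s=dict(np.load("scene0.npz"));Ws=cloud(s)
for v in range(150,186,3): print(v,[W[v,u].round().astype(int).tolist() for u in (190,245,310)])
for nm,X,cc in(("top",W,c),("scene",Ws,s)):
    hm=(X[...,2]>25)&(X[...,0]<600)&(X[...,0]>250)&(abs(X[...,1])<420)
    n,l,st,ce=cv2.connectedComponentsWithStats(hm.astype(np.uint8))
    for i in range(1,n):
        if st[i,4]>60:
            P=X[l==i];print(nm,st[i],P.min(0).round(),P.max(0).round(), "table z", )
```

```text
150 [[645, 167, 241], [687, 31, 70], [700, -163, 20]]
153 [[667, 185, 115], [677, 31, 74], [693, -164, 13]]
156 [[659, 185, 113], [669, 31, 73], [682, -163, 17]]
159 [[650, 185, 113], [660, 31, 72], [671, -162, 25]]
162 [[646, 187, 92], [652, 31, 70], [663, -163, 21]]
165 [[653, 198, 17], [645, 31, 60], [654, -162, 21]]
168 [[644, 198, 18], [643, 32, 24], [646, -163, 16]]
171 [[636, 198, 14], [635, 32, 18], [636, -163, 16]]
174 [[625, 197, 21], [627, 32, 15], [626, -162, 21]]
177 [[617, 197, 17], [617, 32, 16], [618, -162, 17]]
180 [[607, 196, 20], [608, 32, 21], [611, -164, 5]]
183 [[601, 198, 5], [601, 32, 4], [602, -164, 1]]
top [128 178  24  11 146] [580. 311.  26.] [600. 376.  93.] table z
top [114 205  32  27 674] [355.  -3.  27.] [ 522.  397. 1414.] table z
top [352 220  28  27 597] [ 355. -357.   26.] [ 487.   -3. 1414.] table z
top [235 224  24  60 782] [306.  -7.  26.] [ 475.   60. 1414.] table z
top [265 228  27  28 579] [ 355. -102.   30.] [ 463.   -3. 1414.] table z
top [ 302  249   49   31 1279] [ 319. -268.   27.] [ 403.   -3. 1414.] table z
scene [203 135  44  34 930] [ 316. -268.   25.] [ 406. -132.   70.] table z
scene [170 143  24  24 403] [ 419. -355.   26.] [ 486. -280.  112.] table z
scene [277 156  23  41 492] [307. -10.  25.] [477.  58.  63.] table z
scene [243 158  24  30 526] [ 395. -102.   25.] [465. -26. 111.] table z
scene [369 209  32  35 797] [452. 325.  25.] [529. 397. 102.] table z
```

```bash
cat >> h.py <<'E'
from scipy.optimize import least_squares
def circ(P,R,it=4):
    # visible cylinder side points -> centre, radius known
    x=P.mean(0)
    f=lambda q:np.hypot(P[:,0]-q[0],P[:,1]-q[1])-R
    s=least_squares(f,x+np.array([20.,0]),loss="soft_l1",f_scale=1.5)
    return s.x,np.abs(f(s.x)).mean()
E
python3 - <<'E'
from h import *
c=dict(np.load("top0.npz"));W=cloud(c)
s=dict(np.load("scene0.npz"));Ws=cloud(s)
# lower board front edge by colour: last bright/low sat pixel per column
hsv=cv2.cvtColor(c["pixels"],cv2.COLOR_RGB2HSV)
white=(hsv[...,1]<85)
E=[]
for u in range(175,318,4):
    v=np.where(white[165:192,u])[0]
    if len(v): E.append(ray(c,u,165+v.max()+.5,18)[:2])
E=np.array(E);k=np.polyfit(E[:,1],E[:,0],1);print("lower front",k,(E[:,0]-np.polyval(k,E[:,1])).round(1))
# lower board ends
for v in (172,175,178):
    u=np.where(white[v,150:340])[0]+150; print(v,ray(c,u.min()-.5,v,18)[:2],ray(c,u.max()+.5,v,18)[:2])
# upper board ends/ edges by depth jump
m=(abs(W[...,2]-253)<6)&(W[...,0]>600)
E=[]
for u in range(150,338,4):
    v=np.where(m[:,u])[0]
    E.append(ray(c,u,v.max()+.5,253)[:2])
E=np.array(E);k=np.polyfit(E[:,1],E[:,0],1);print("upper front",k,(E[:,0]-np.polyval(k,E[:,1])).round(1))
for v in (118,130,142):
    u=np.where(m[v,140:350])[0]+140; print(v,ray(c,u.min()-.5,v,253)[:2],ray(c,u.max()+.5,v,253)[:2])
# table objs
def both(name,box,zs,R):
    for nm,X in(("top",W),("scene",Ws)):
        g=(X[...,0]>box[0])&(X[...,0]<box[1])&(X[...,1]>box[2])&(X[...,1]<box[3])&(X[...,2]>zs[0])&(X[...,2]<zs[1])
        P=X[g]
        if len(P)<15: print(name,nm,"few",len(P));continue
        print(name,nm,zs,len(P),circ(P,R),"bbox mid",((P.min(0)+P.max(0))/2).round(1),(P.max(0)-P.min(0)).round(1))
both("jarc",(400,500,-370,-260),(12,44),39)
both("jarc",(400,500,-370,-260),(64,103),19.5)
both("jarc",(400,500,-370,-260),(103,118),19.5)
E
```

```text
lower front [-3.18796661e-02  6.04282382e+02] [ 0.2 -0.2 -0.5 -0.9 -1.2  1.5  1.1  0.8  0.4  0.1 -0.3 -0.6 -1.  -1.3
  1.4  1.   0.7  0.3 -0.  -0.4 -0.7 -1.  -1.4  1.3  0.9  0.6  0.2 -0.1
 -0.4 -0.8 -1.1 -1.5  1.2  0.9  0.5  0.2]
172 [631.60538474 306.89431239] [ 633.004357  -203.0021023]
175 [622.44505549 306.55526264] [ 623.85928691 -205.81856211]
178 [613.30325964 306.21689887] [ 614.72449724 -205.63876868]
upper front [-3.19206466e-02  6.48032066e+02] [ 0.6  0.3 -0.  -0.3 -0.6  1.7 -1.2  1.1  0.8  0.5  0.2 -0.1 -0.4 -0.7
 -1.   1.3 -1.6  0.7  0.4  0.1 -0.2 -0.5 -0.7 -1.  -1.3  0.9  0.7  0.4
  0.1 -0.2 -0.5 -0.8 -1.1 -1.4  0.9  0.6  0.3 -0.  -0.3 -0.6  1.7 -1.2
  1.1  0.8  0.5  0.2 -0.1]
118 [724.87251568 277.7117686 ] [ 726.06926699 -212.65245724]
130 [693.3525933  276.47189153] [ 694.58413227 -214.40381104]
142 [662.09090278 275.24217234] [ 663.35701362 -216.14081276]Traceback (most recent call last):
  File "<stdin>", line 31, in <module>
  File "<stdin>", line 30, in both
  File "h.py", line 17, in circ
    s=least_squares(f,x+np.array([20.,0]),loss="soft_l1",f_scale=1.5)
                      ~^~~~~~~~~~~~~~~~~~
ValueError: operands could not be broadcast together with shapes (3,) (2,)
```

```bash
cat >> h.py <<'E'
TH=0.0319;S0=np.array([668.7,30.0])
RS=np.array([[np.cos(TH),-np.sin(TH)],[np.sin(TH),np.cos(TH)]])
def toS(P): return (np.asarray(P)[...,:2]-S0)@RS
def toW(p): return S0+RS@np.asarray(p[:2],float)
def circ(P,R,side,exp=None):
    P=P[:,:2]
    f=lambda q:np.hypot(P[:,0]-q[0],P[:,1]-q[1])-R
    s=least_squares(f,P.mean(0)+np.asarray(side,float),loss="soft_l1",f_scale=1.5)
    return s.x.round(1),np.abs(f(s.x)).mean().round(2)
E
python3 - <<'E'
from h import *
c=dict(np.load("top0.npz"));W=cloud(c)
s=dict(np.load("scene0.npz"));Ws=cloud(s)
def both(name,box,zs,R,sh=False):
    for nm,X,sd in(("top",W,(15,0)),("scene",Ws,(-15,-5))):
        Q=toS(X) if sh else X[...,:2]
        g=(Q[...,0]>box[0])&(Q[...,0]<box[1])&(Q[...,1]>box[2])&(Q[...,1]<box[3])&(X[...,2]>zs[0])&(X[...,2]<zs[1])
        P=Q[g]
        if len(P)<15: print(name,nm,"few",len(P));continue
        print(name,nm,zs,len(P),circ(P,R,sd),"bbox mid",((P.min(0)+P.max(0))/2).round(1),(P.max(0)-P.min(0)).round(1))
B=(400,500,-370,-260)
both("jarc",B,(12,44),39);both("jarc",B,(64,103),19.5);both("jarc",B,(103,118),19.5)
# row: list points at z bands in shelf frame
for nm,X in(("top",W),("scene",Ws)):
    Q=toS(X)
    g=(abs(Q[...,0])<50)&(abs(Q[...,1])<214)&(X[...,2]>75)&(X[...,2]<130)
    n,l,st,ce=cv2.connectedComponentsWithStats(g.astype(np.uint8),connectivity=4)
    for i in range(1,n):
        if st[i,4]>15: print(nm,st[i],Q[l==i].min(0).round(),Q[l==i].max(0).round(),X[l==i][:,2].max().round())
E
```

```text
jarc top (12, 44) 88 (array([ 450.5, -320.4]), np.float64(0.75)) bbox mid [ 449.4 -318.7] [74.9 76.5]
jarc scene (12, 44) 24 (array([ 445.4, -321.6]), np.float64(1.35)) bbox mid [ 451.  -315.5] [59.7 70.7]
jarc top (64, 103) 119 (array([ 450.3, -320.6]), np.float64(3.39)) bbox mid [ 449.8 -317.5] [55.1 37.4]
jarc scene (64, 103) 123 (array([ 449.4, -320.6]), np.float64(2.18)) bbox mid [ 451.8 -318.8] [55.  40.4]
jarc top (103, 118) 87 (array([ 457.3, -306.8]), np.float64(5.95)) bbox mid [ 450.5 -319.5] [33.1 31. ]
jarc scene (103, 118) 57 (array([ 441.7, -326.9]), np.float64(5.96)) bbox mid [ 452.8 -317.5] [36.2 32.1]
top [268 148  26  18 378] [ -32. -136.] [  9. -65.] 129.0
top [246 149  17  17 201] [-29. -48.] [14. -2.] 129.0
top [187 150  27  19 388] [-33.  93.] [ 11. 164.] 123.0
top [219 150  19  17 200] [-30.  25.] [18. 76.] 129.0
scene [207 213  27  25 504] [ -11. -134.] [ 40. -65.] 128.0
scene [236 222  19  18 244] [-20. -52.] [29. -0.] 128.0
scene [264 230  18  20 251] [-17.  31.] [28. 75.] 129.0
scene [286 236  28  26 548] [-8. 92.] [ 42. 165.] 121.0
```

```bash
cat >> h.py <<'E'
from scipy.spatial.transform import Rotation as Rn
def quat(phi,az,sgn=1):
    y=np.array([np.cos(phi)*np.cos(az),np.cos(phi)*np.sin(az),-np.sin(phi)]);z=sgn*np.array([-np.sin(az),np.cos(az),0]);x=np.cross(y,z)
    q=Rn.from_matrix(np.stack([x,y,z],1)).as_quat();return [q[3],q[0],q[1],q[2]],y
def row(c,s):
    out={}
    for nm,X,sd in(("top",cloud(c),(15,0)),("scene",cloud(s),(-15,-5))):
        Q=toS(X)
        g=(Q[...,0]>-60)&(Q[...,0]<45)&(abs(Q[...,1])<214)&(X[...,2]>75)&(X[...,2]<130)
        n,l,st,ce=cv2.connectedComponentsWithStats(g.astype(np.uint8),connectivity=4)
        for i in range(1,n):
            if st[i,4]<60: continue
            P=Q[l==i];Z=X[l==i][:,2];lo,hi=np.percentile(P,2,0),np.percentile(P,98,0)
            w=hi[1]-lo[1];R=36 if w>55 else 19.5
            band=(Z<112) if R==36 else (Z<118)&(Z>80)
            print(nm,"mid y",((lo+hi)/2)[1].round(1),"w",w.round(1),"ztop",np.percentile(Z,95).round(),"circ",*circ(P[band],R,sd) if band.sum()>10 else "")
E
python3 - <<'E'
from h import *
from station import r
c=dict(np.load("top0.npz"));s=dict(np.load("scene0.npz"));row(c,s)
def chk(p,phi,az,sg):
    q,d=quat(phi,az,sg);j=r.ik(p,q);return None if j is None else np.round(j,2).tolist()
for phi in (35,40,45,50,55):
  for sg in(1,-1):
    f=np.radians(phi);q,d=quat(f,TH,sg)
    print(phi,sg,"push",chk([*toW([8,13]),85],f,TH,sg),"grasp",chk([450+16,-320,67],f,TH,sg),"mid",chk([520,0,100],f,TH,sg), chk([430,-320,103],f,TH,sg))
    for az in (-.3,-.5): print("   az",az,chk([450+16*np.cos(az),-320+16*np.sin(az),67],f,az,sg))
E
```

```text
top mid y -99.3 w 64.6 ztop 125.0 circ [   4.7 -101. ] 0.68
top mid y -24.8 w 40.3 ztop 127.0 circ [  0.9 -25.6] 1.43
top mid y 127.1 w 67.1 ztop 119.0 circ [  4.8 128.9] 4.54
top mid y 50.3 w 40.8 ztop 126.0 circ [ 0.7 53.4] 2.04
scene mid y -97.7 w 63.8 ztop 125.0 circ [   2.1 -101.6] 1.03
scene mid y -26.3 w 42.9 ztop 124.0 circ [ -0.5 -25.9] 1.35
scene mid y 53.5 w 39.0 ztop 125.0 circ [-0.3 53. ] 1.41
scene mid y 129.6 w 66.8 ztop 118.0 circ [  3.  128.6] 1.88
35 1 push [0.01, 0.78, 2.4, 3.12, 0.99, 1.57] grasp [-1.2, 0.83, 2.41, 1.97, 0.99, 1.46] mid None [-1.29, 0.74, 2.44, 1.84, 0.97, 1.52]
   az -0.3 [-1.04, 0.9, 2.58, 2.52, 1.22, 1.34]
   az -0.5 [-0.86, 0.94, 2.63, 2.84, 1.37, 1.42]
35 -1 push [0.01, 0.78, 2.4, 3.12, 0.99, -1.57] grasp [-1.2, 0.83, 2.41, 1.97, 0.99, -1.68] mid None [-1.29, 0.74, 2.44, 1.84, 0.97, -1.62]
   az -0.3 [-1.04, 0.9, 2.58, 2.52, 1.22, -1.81]
   az -0.5 [-0.86, 0.94, 2.63, 2.84, 1.37, -1.72]
40 1 push [0.01, 0.71, 2.35, 3.12, 0.79, 1.57] grasp [-1.15, 0.76, 2.39, 1.97, 0.88, 1.56] mid None [-1.24, 0.66, 2.43, 1.83, 0.86, 1.64]
   az -0.3 [-0.99, 0
[... 1226 characters left out ...]
54, 2.59, 2.97, 0.69, -1.57] [-1.12, 0.54, 2.37, 1.71, 0.64, -1.21]
   az -0.3 [-0.91, 0.64, 2.45, 2.49, 0.65, -1.52]
   az -0.5 [-0.79, 0.64, 2.49, 2.85, 0.68, -1.56]
55 1 push [0.01, 0.59, 2.18, 3.1, 0.23, 1.6] grasp [-0.99, 0.6, 2.3, 1.76, 0.52, 2.0] mid [-0.12, 0.47, 2.52, 2.95, 0.46, 1.62] [-1.06, 0.5, 2.33, 1.57, 0.53, 2.13]
   az -0.3 [-0.87, 0.58, 2.4, 2.41, 0.48, 1.76]
   az -0.5 [-0.77, 0.58, 2.42, 2.81, 0.48, 1.65]
55 -1 push [0.01, 0.59, 2.18, 3.1, 0.23, -1.54] grasp [-0.99, 0.6, 2.3, 1.76, 0.52, -1.14] mid [-0.12, 0.47, 2.52, 2.95, 0.46, -1.52] [-1.06, 0.5, 2.33, 1.57, 0.53, -1.01]
   az -0.3 [-0.87, 0.58, 2.4, 2.41, 0.48, -1.38]
   az -0.5 [-0.77, 0.58, 2.42, 2.81, 0.48, -1.49]
```

The row in the shelf frame, y in mm, is tub −101, jar −26, jar +53, tin +129, all near x = 0. Next I'll shut the fingers, flip the wrist away from the shelf and stage in front of the row.

```bash
cat >> h.py <<'E'
PHI=np.radians(45);Q,D=quat(PHI,TH,-1)
def tS(x,y,z): return [*toW([x,y]),z]
E
python3 - <<'E'
from h import *
from station import r
r.gripper_to(0,20)
A=np.array(r.ik([500,35,260],Q));print(A.round(2))
B=A.copy();B[0]=1.25;B[5]=-1.0
r.move_joints(B);print(r.get_state()["tcp_pos"],r.get_state()["clock"])
r.move_joints(A);s=r.get_state();print(s["tcp_pos"],s["clock"],s["opening"],s["contact_force"])
r.servo_line(tS(-84,13.7,177),Q,200)
s=r.get_state();print(s["tcp_pos"],toS(s["tcp_pos"]),s["clock"],s["contact_force"])
for n in("scene","top"):
    c=r.read_camera(n); np.savez(f"{n}1.npz",**c)
    a=c["pixels"][90:260,130:400,::-1] if n=="top" else c["pixels"][130:300,140:410,::-1]
    cv2.imwrite(f"pics/{n}1.png",cv2.resize(a,None,fx=2.9,fy=2.9,interpolation=cv2.INTER_CUBIC))
E
```

```text
[-0.02  0.04  2.53  2.98  0.21 -1.45]
[117.00343984 487.91947372 260.32855502] 3.4917
[499.93571143  35.5302714  259.99787644] 5.5667 0.18769469965360766 [ 0.49602142 -0.61438807 -0.4324843 ]
[583.51246532  41.35043141 176.94833838] [-84.78217716  14.06167823] 6.3083 [-0.73288117 -0.25317554  0.34051451]
```

View pics/top1.png

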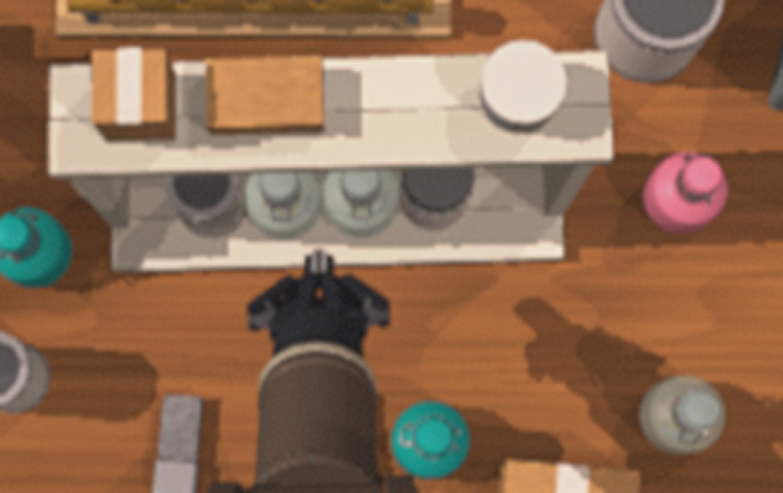

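View pics/scene1.png

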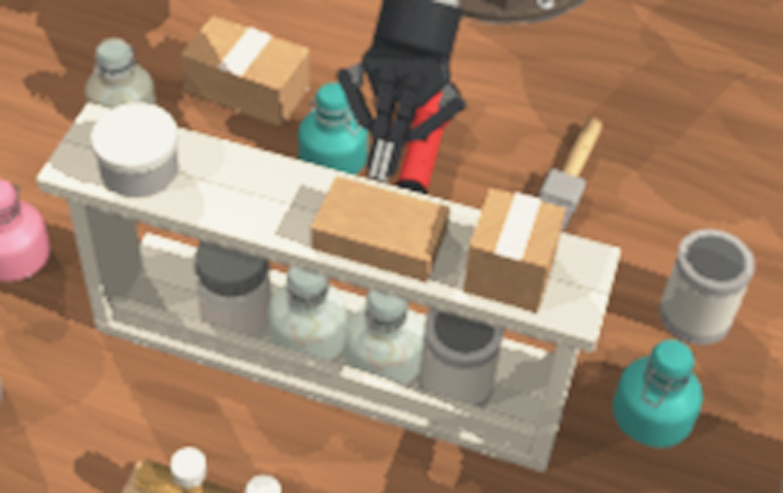

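The shut fingers (top crop 318,255) line up with the gap between the necks (281 and 362). I'll go in and push left, then right, keeping just above the shoulders.

Run:
```python
from h import *
from station import r
def st(t):
    s=r.get_state();print(t,toS(s["tcp_pos"]).round(1),s["tcp_pos"][2].round(1),"t",round(s["clock"],2),s["contact_force"].round(1))
r.servo_line(tS(9,13.7,84),Q,90);st("in")
if np.abs(r.get_state()["contact_force"]).max()<12:
    for y in (30,46,60): r.servo_line(tS(9,y,84),Q,50);st("L")
    for n in("scene","top"):
        c=r.read_camera(n); np.savez(f"{n}2.npz",**c)
        a=c["pixels"][90:260,130:400,::-1] if n=="top" else c["pixels"][130:300,140:410,::-1]
        cv2.imwrite(f"pics/{n}2.png",cv2.resize(a,None,fx=2.9,fy=2.9,interpolation=cv2.INTER_CUBIC))
    row(np.load("top2.npz"),np.load("scene2.npz"))
```

```text
in [ 8.8 13.7] 84.4 t 8.02 [0.3 0.4 1.2]
L [ 8.8 30.6] 84.0 t 8.49 [-3.8 -1.6  2.6]
L [ 8.9 46.3] 83.9 t 8.96 [-0.8 -0.4 -0.1]
L [ 9.  60.4] 84.0 t 9.39 [-0.3 -0.1 -0.1]
top mid y -99.5 w 64.7 ztop 126.0 circ [   4.7 -101. ] 0.66
top mid y -24.9 w 40.0 ztop 126.0 circ [  1.  -25.5] 1.83
top mid y 72.1 w 80.8 ztop 128.0 circ [22.8 90.7] 6.36
top mid y 167.3 w 67.2 ztop 119.0 circ [  6.2 169.2] 4.48
scene mid y -98.1 w 63.7 ztop 125.0 circ [   2.  -101.8] 1.09
scene mid y -24.9 w 44.7 ztop 125.0 circ [ -0. -26.] 1.29
scene mid y 81.7 w 65.5 ztop 125.0 circ [-15.8  88.7] 4.46
scene mid y 169.4 w 67.5 ztop 118.0 circ [  4.1 168.9] 1.8
```

View pics/scene2.png

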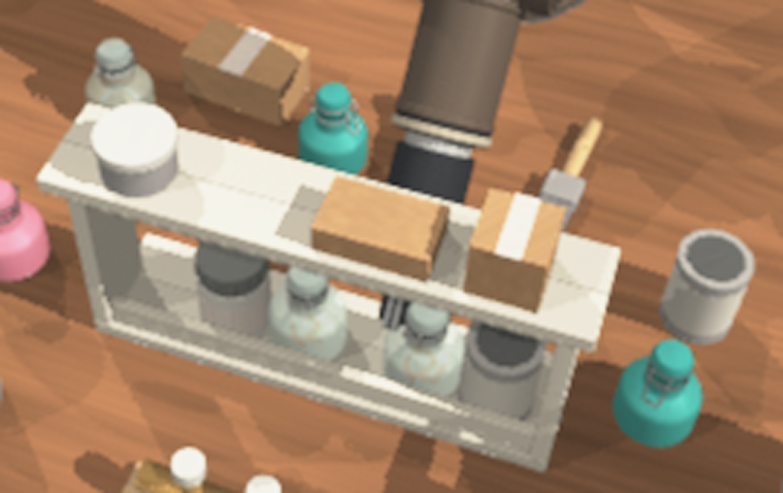

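View pics/top2.png

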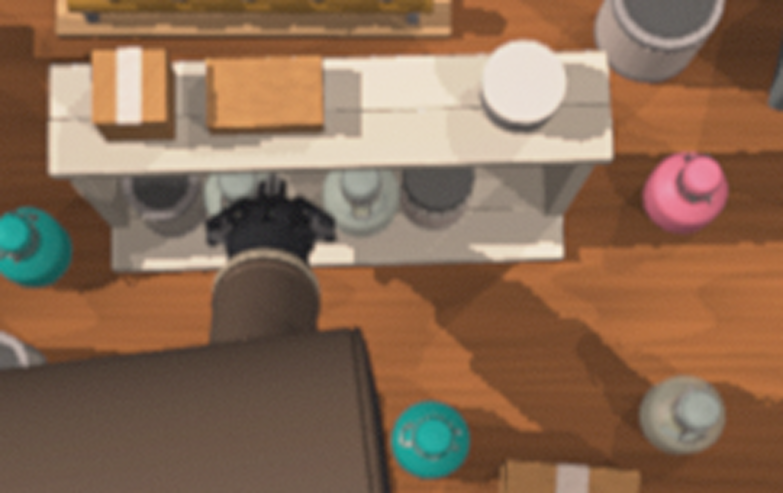

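The left jar and the tin have slid about 40 mm and stand upright; the tin is now at y = 169. Next I'll push the right pair.

Run:
```python
from h import *
from station import r
def st(t):
    s=r.get_state();print(t,toS(s["tcp_pos"]).round(1),s["tcp_pos"][2].round(1),"t",round(s["clock"],2),s["contact_force"].round(1))
r.servo_line(tS(9,13,84),Q,120);st("back")
for y in (-10,-32,-53): r.servo_line(tS(9,y,84),Q,50);st("R")
r.servo_line(tS(9,-46,84),Q,80)
r.servo_line(tS(-95,-20,188),Q,180);st("out")
for n in("scene","top"):
    c=r.read_camera(n); np.savez(f"{n}3.npz",**c)
    a=c["pixels"][90:260,130:400,::-1] if n=="top" else c["pixels"][130:300,140:410,::-1]
    cv2.imwrite(f"pics/{n}3.png",cv2.resize(a,None,fx=2.9,fy=2.9,interpolation=cv2.INTER_CUBIC))
row(np.load("top3.npz"),np.load("scene3.npz"))
```

```text
back [ 9.2 12.7] 84.1 t 10.03 [ 0.6  0.4 -0.2]
R [  8.8 -10. ] 83.8 t 10.64 [-1.8 -0.5 -0.4]
R [  9.  -32.4] 84.0 t 11.23 [-1.3 -0.2 -0. ]
R [  9.  -53.4] 84.0 t 11.8 [-2.4  0.4 -0.9]
out [-94.5 -20.1] 187.9 t 13.03 [-0.1  1.2 -0.3]
top mid y -84.5 w 44.3 ztop 125.0 circ [  1.9 -85.6] 2.31
top mid y -159.2 w 65.5 ztop 126.0 circ [   5.4 -161.3] 0.81
top mid y 93.5 w 40.6 ztop 126.0 circ [ 1.5 94.1] 2.03
top mid y 167.6 w 66.8 ztop 119.0 circ [  6.4 168.3] 4.62
scene mid y -158.0 w 63.7 ztop 125.0 circ [   3.1 -161.8] 1.09
scene mid y -82.3 w 43.5 ztop 125.0 circ [  0.6 -85.3] 1.31
scene mid y 93.4 w 39.6 ztop 125.0 circ [ 0.7 92.9] 1.47
scene mid y 169.3 w 67.4 ztop 118.0 circ [  4.  168.6] 1.88
```

View pics/scene3.png

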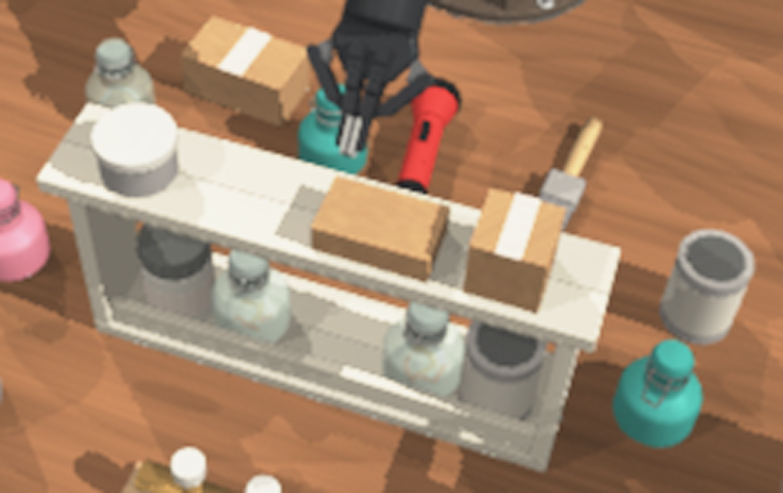

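View pics/top3.png

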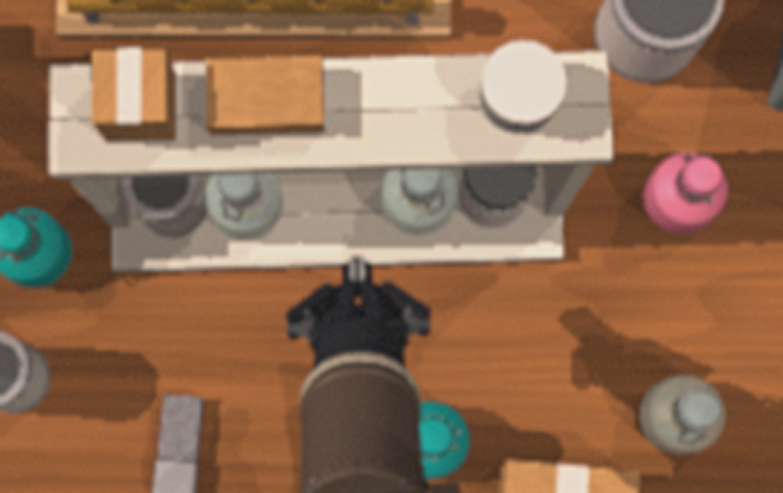

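The jars now stand 179 mm apart, at y = +93.5 and −85.4, upright and on the row line. The slot centre is y = 4. Now I'll take jar_c by its neck with the slanted hand.

Run:
```python
from h import *
from station import r
def st(t):
    s=r.get_state();print(t,s["tcp_pos"].round(1),"t",round(s["clock"],2),s["contact_force"].round(1),"op",round(s["opening"],1))
az=-0.5;q,d=quat(PHI,az,-1)
g=np.array([450.5,-319.8,85])+23*d
print(g,[None if r.ik(list(g-k*d),q) is None else 1 for k in (0,50,110)])
r.servo_line([505,0,255],Q,200)
r.gripper_to(62,20)
r.reach(list(g-110*d),q);st("pre")
for n in("scene","top"):
    c=r.read_camera(n); np.savez(f"{n}4.npz",**c)
    a=c["pixels"][150:300,250:450,::-1] if n=="top" else c["pixels"][80:230,120:320,::-1]
    cv2.imwrite(f"pics/{n}4.png",cv2.resize(a,None,fx=3.5,fy=3.5,interpolation=cv2.INTER_CUBIC))
```

```text
[ 464.77252535 -327.59711614   68.73654403] [1, 1, None]Traceback (most recent call last):
  File "<stdin>", line 10, in <module>
station.PlanningError: the arm cannot take that pose within its joint ranges
```

Run:
```python
from h import *
from station import r
for az in (-.5,-.3,-.15,TH):
    q,d=quat(PHI,az,-1);g=np.array([450.5,-319.8,85])+23*d
    for k in (0,60,70,80,90,110):
        j=r.ik(list(g-k*d),q);print(round(az,2),k,None if j is None else np.round(j,2).tolist())
    for up in (40,):
        j=r.ik(list(g+[0,0,up]),q);print("  lift",None if j is None else np.round(j,2).tolist())
s=r.get_state();print(s["joint_pos"].round(2),s["clock"])
```

```text
-0.5 0 [-0.81, 0.71, 2.54, 2.86, 0.89, -1.61]
-0.5 60 [-0.86, 0.58, 2.63, 2.81, 0.85, -1.6]
-0.5 70 [-0.87, 0.56, 2.64, 2.79, 0.84, -1.6]
-0.5 80 [-0.88, 0.54, 2.65, 2.78, 0.83, -1.59]
-0.5 90 [-0.89, 0.51, 2.66, 2.76, 0.81, -1.59]
-0.5 110 None
  lift [-0.81, 0.58, 2.53, 2.82, 0.76, -1.56]
-0.3 0 [-0.95, 0.7, 2.5, 2.53, 0.83, -1.62]
-0.3 60 [-1.03, 0.57, 2.57, 2.41, 0.79, -1.57]
-0.3 70 [-1.05, 0.55, 2.58, 2.38, 0.78, -1.56]
-0.3 80 [-1.07, 0.53, 2.59, 2.35, 0.77, -1.54]
-0.3 90 [-1.09, 0.5, 2.6, 2.32, 0.76, -1.53]
-0.3 110 [-1.12, 0.45, 2.61, 2.25, 0.73, -1.48]
  lift [-0.95, 0.58, 2.49, 2.45, 0.73, -1.5]
-0.15 0 [-1.03, 0.69, 2.45, 2.27, 0.79, -1.57]
-0.15 60 [-1.13, 0.57, 2.5, 2.1, 0.75, -1.49]
-0.15 70 [-1.15, 0.55, 2.51, 2.07, 0.74, -1.47]
-0.15 80 [-1.17, 0.53, 2.52, 2.03, 0.74, -1.44]
-0.15 90 [-1.18, 0.5, 2.52, 2.0, 0.73, -1.42]
-0.15 110 [-1.23, 0.46, 2.53, 1.91, 0.72, -1.36]
  lift [-1.03, 0.58, 2.44, 2.16, 0.71, -1.43]
0.03 0 [-1.09, 0.69, 2.37, 1.94, 0.75, -1.46]
0.03 60 [-1.2, 0.58, 2.4, 1.75, 0.74, -1.34]
0.03 70 [-1.22, 0.56, 2.41, 1.71, 0.74, -1.32]
0.03 80 [-1.23, 0.54, 2.41, 1.67, 0.75, -1.29]
0.03 90 [-1.25, 0.52, 2.41, 1.64, 0.75, -1.27]
0.03 110 [-1.29, 0.48, 2.41, 1.56, 0.76, -1.21]
  lift [-1.09, 0.59, 2.36, 1.82, 0.72, -1.3]
[-0.16  0.06  2.53  2.59  0.26 -1.17] 14.4167
```

Run:
```python
from h import *
from station import r
def st(t):
    s=r.get_state();print(t,s["tcp_pos"].round(1),"t",round(s["clock"],2),s["contact_force"].round(1),"op",round(s["opening"],1))
az=-0.5;q,d=quat(PHI,az,-1)
g=np.array([450.5,-319.8,85])+23*d
st("now")
r.reach(list(g-80*d),q);st("pre")
for n in("scene","top"):
    c=r.read_camera(n); np.savez(f"{n}4.npz",**c)
    a=c["pixels"][150:300,250:450,::-1] if n=="top" else c["pixels"][80:230,120:320,::-1]
    cv2.imwrite(f"pics/{n}4.png",cv2.resize(a,None,fx=3.5,fy=3.5,interpolation=cv2.INTER_CUBIC))
```

```text
now [505.    0.  254.9] t 14.42 [-0.2 -0.4 -0.7] op 62.3
pre [ 415.6 -300.   125.7] t 15.68 [1.2 0.4 0.1] op 62.0
```

View pics/top4.png

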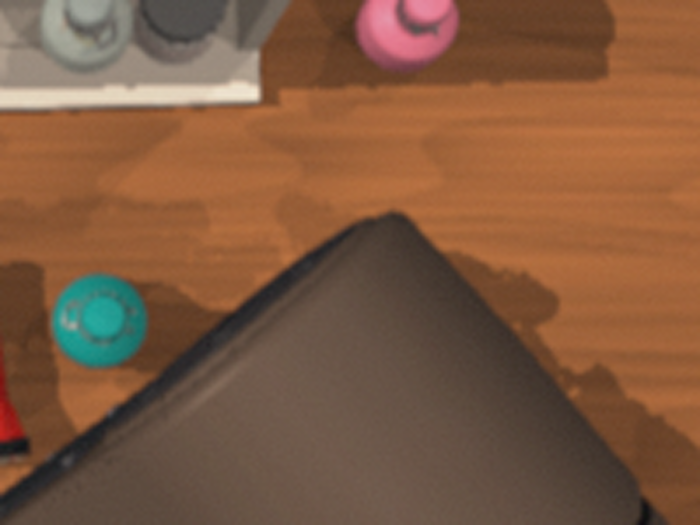

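View pics/scene4.png

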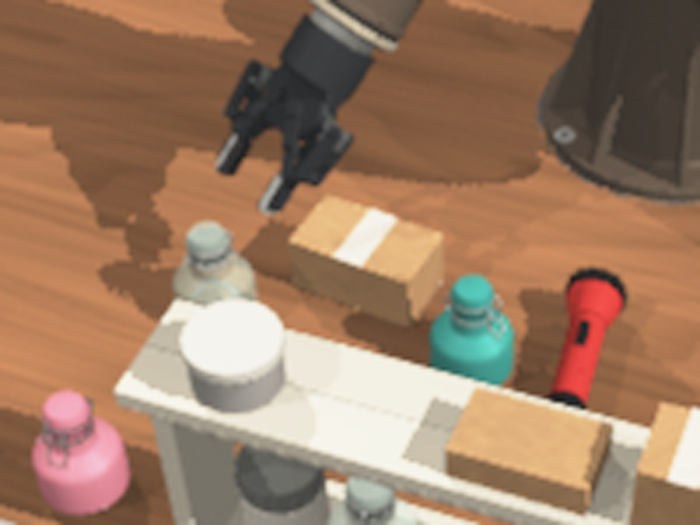

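The open fingers, scene crop (228,160) and (272,195), straddle the line to jar_c's neck at (210,242) and stand clear above the carton. I'll advance and grip.

Run:
```python
from h import *
from station import r
def st(t):
    s=r.get_state();print(t,s["tcp_pos"].round(1),"t",round(s["clock"],2),s["contact_force"].round(1),"op",round(s["opening"],1));return s
az=-0.5;q,d=quat(PHI,az,-1)
g=np.array([450.5,-319.8,85])+23*d
r.servo_line(list(g),q,90);s=st("at")
if np.abs(s["contact_force"]).max()<10:
    r.gripper_to(30,35);s=st("grip")
    if 35<s["opening"]<46:
        r.servo_line(list(g+[0,0,70]),q,100);s=st("lift")
        c=r.read_camera("scene");np.savez("scene5.npz",**c)
        cv2.imwrite("pics/scene5.png",cv2.resize(c["pixels"][80:230,120:320,::-1],None,fx=3.5,fy=3.5,interpolation=cv2.INTER_CUBIC))
q2=Q
for p in ([520,-150,139],tS(-114,4,139),tS(-114,4,110),tS(-60,4,110),tS(16,4,110)):
    j=r.ik(p,q2);print(None if j is None else np.round(j,2))
```

```text
at [ 464.5 -327.4   69. ] t 16.82 [ 0.6 -0.8  0. ] op 61.9
grip [ 464.7 -327.7   69.2] t 17.14 [-3.8  0.7  6.4] op 38.1
lift [ 464.5 -327.4  138.3] t 17.99 [ 0.4  0.4 -4.4] op 38.1
[-0.65  0.48  2.53  2.36  0.69 -1.44]
[-0.03  0.48  2.55  3.07  0.68 -1.56]
[-0.03  0.58  2.57  3.08  0.79 -1.57]
[-0.02  0.58  2.45  3.08  0.67 -1.56]
[-0.01  0.6   2.28  3.08  0.52 -1.55]
```

View pics/scene5.png

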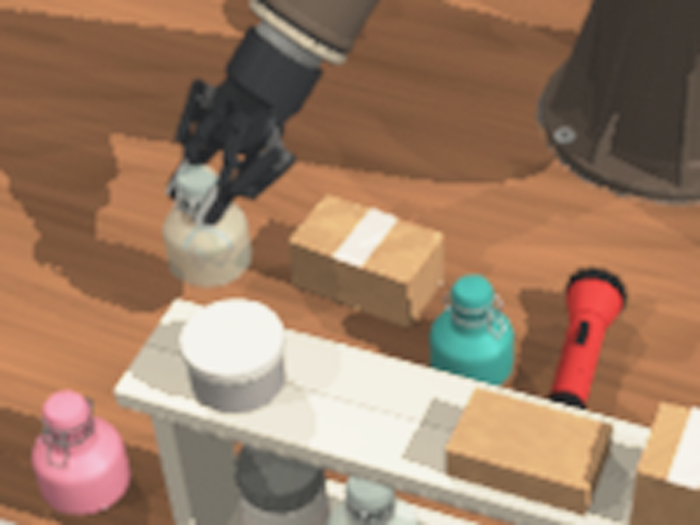

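jar_c is held by the neck (opening 38 mm) and hangs upright. I'll carry it to the front of the slot and re-measure it.

Run:
```python
from h import *
from station import r
def st(t):
    s=r.get_state();print(t,s["tcp_pos"].round(1),toS(s["tcp_pos"]).round(1),"t",round(s["clock"],2),s["contact_force"].round(1),"op",round(s["opening"],1));return s
qm,_=quat(PHI,-0.22,-1)
r.servo_line([540,-150,139],qm,130);st("mid")
r.servo_line(tS(-114,4,139),Q,130);st("front")
r.servo_line(tS(-114,4,92),Q,100);st("low")
for n in("scene","top"):
    c=r.read_camera(n); np.savez(f"{n}6.npz",**c)
    a=c["pixels"][90:260,130:400,::-1] if n=="top" else c["pixels"][130:300,140:410,::-1]
    cv2.imwrite(f"pics/{n}6.png",cv2.resize(a,None,fx=2.9,fy=2.9,interpolation=cv2.INTER_CUBIC))
    X=cloud(c);S=toS(X)
    for zl,zh,R in((26,66,39),(25,68,39)):
        g=(abs(S[...,0]+130)<55)&(abs(S[...,1]-4)<50)&(X[...,2]>zl)&(X[...,2]<zh)
        if g.sum()>12: print(n,g.sum(),circ(S[g],R,(15,0) if n=="top" else (-15,-5)),S[g].min(0).round(1),S[g].max(0).round(1),X[g][:,2].min())
```

```text
mid [ 539.8 -150.4  139. ] [-134.6 -176.2] t 19.68 [-0.1  0.6 -4.1] op 38.0
front [554.6  29.9 139. ] [-114.1    3.5] t 21.22 [-0.4  0.4 -4.7] op 37.9
low [554.6  30.1  91.9] [-114.1    3.8] t 21.83 [-0.1  0.4 -5.3] op 38.3
top 19 (array([-130.9,    4.5]), np.float64(0.66)) [-153.6  -32.8] [-92.2  42. ] 33.40971632955735
```

View pics/scene6.png

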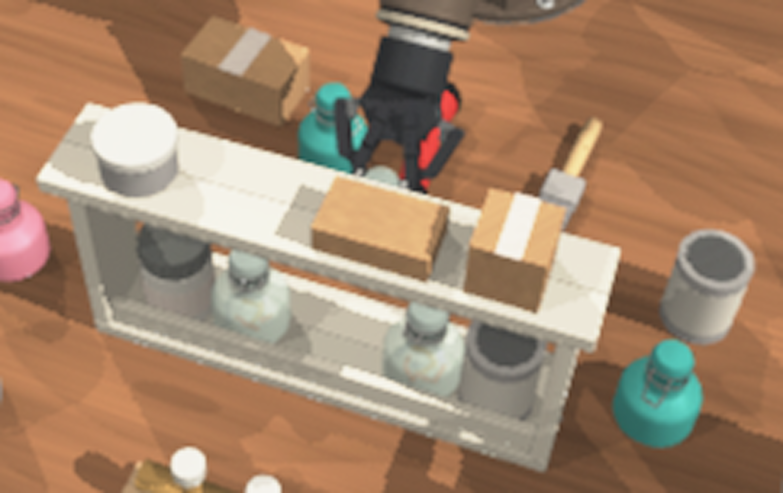

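View pics/top6.png

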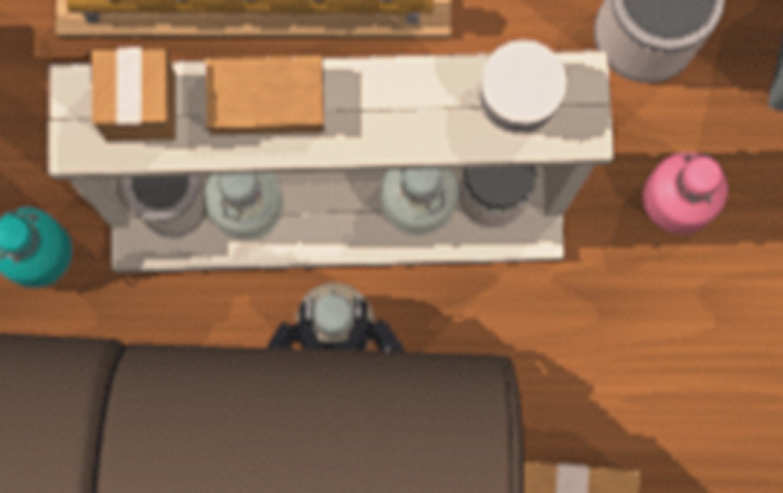

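jar_c measures (−130.9, 4.5) in the shelf frame, centred on the slot and upright, with its base about 5 mm above the board. I'll slide it in slowly while watching the force.

Run:
```python
from h import *
from station import r
def st(t):
    s=r.get_state();print(t,toS(s["tcp_pos"]).round(1),s["tcp_pos"][2].round(1),"t",round(s["clock"],2),s["contact_force"].round(1),"op",round(s["opening"],1));return s
ok=True
for x in (-80,-40,0,9):
    r.servo_line(tS(x,3.3,92),Q,60 if x<5 else 25);s=st("in")
    if np.abs(s["contact_force"][:2]).max()>8: ok=False;break
if ok:
    for x in np.arange(10.5,17.1,1):
        r.servo_line(tS(x,3.3,92),Q,12);s=st("x")
        if s["contact_force"][0]<-3: break
```

```text
in [-80.3   3.3] 91.9 t 22.65 [ 0.9  0.2 -4.4] op 38.3
in [-40.4   3.3] 91.8 t 23.47 [ 0.1 -0.2 -4.5] op 38.4
in [-0.4  3.3] 91.8 t 24.28 [-1.  -0.  -5.7] op 38.2
in [9.1 3.3] 92.0 t 24.79 [-0.6  0.3 -4.6] op 37.8
x [10.5  3.3] 92.0 t 25.07 [-0.  -1.5 -4.1] op 38.4
x [11.6  3.3] 92.0 t 25.32 [-0.5 -0.2 -4.9] op 38.1
x [12.6  3.3] 92.0 t 25.57 [ 0.   0.  -5.4] op 38.5
x [13.6  3.3] 92.0 t 25.82 [ 0.6 -0.5 -5.5] op 38.3
x [14.6  3.3] 92.0 t 26.07 [ 1.2 -0.3 -5.9] op 38.4
x [15.6  3.3] 92.0 t 26.32 [-0.5 -0.5 -4.6] op 38.5
x [16.6  3.3] 92.0 t 26.57 [ 0.3  0.4 -5.2] op 38.7
```

Run:
```python
from h import *
from station import r
def st(t):
    s=r.get_state();print(t,toS(s["tcp_pos"]).round(1),s["tcp_pos"][2].round(1),"t",round(s["clock"],2),s["contact_force"].round(1),"op",round(s["opening"],1));return s
for x in np.arange(17.3,21,.7):
    r.servo_line(tS(x,3.3,92),Q,10);s=st("x")
    if s["contact_force"][0]<-3: break
xb=x-0.7
r.servo_line(tS(xb,3.3,92),Q,10)
for z in np.arange(90.5,84,-.8):
    r.servo_line(tS(xb,3.3,z),Q,10);s=st("z")
    if s["contact_force"][2]>0: break
for n in("scene","top"):
    c=r.read_camera(n); np.savez(f"{n}7.npz",**c)
    a=c["pixels"][90:260,130:400,::-1] if n=="top" else c["pixels"][130:300,140:410,::-1]
    cv2.imwrite(f"pics/{n}7.png",cv2.resize(a,None,fx=2.9,fy=2.9,interpolation=cv2.INTER_CUBIC))
row(np.load("top7.npz"),np.load("scene7.npz"))
```

```text
x [17.4  3.3] 92.0 t 26.82 [-0.4  0.4 -6.2] op 38.2
x [17.9  3.3] 91.9 t 27.07 [-0.8 -0.1 -5.3] op 37.8
x [18.3  3.3] 91.7 t 27.32 [-4.6  0.1 -4.4] op 38.2
z [18.   3.3] 90.4 t 27.87 [-1.9 -1.2 -5.2] op 38.1
z [18.   3.3] 89.6 t 28.12 [-2.5 -0.1 -5.4] op 38.4
z [18.   3.3] 88.8 t 28.37 [-2.6 -0.2 -6.4] op 38.0
z [18.   3.3] 88.0 t 28.62 [-1.7 -0.7 -5.4] op 38.3
z [18.   3.3] 87.3 t 28.87 [-2.8 -0.3 -3.4] op 38.2
z [18.2  3.1] 87.2 t 29.12 [-9.4 -1.4  7. ] op 38.2
top mid y -85.6 w 45.9 ztop 126.0 circ [  1.6 -86. ] 1.84
top mid y -159.2 w 65.9 ztop 125.0 circ [   5.6 -161.2] 0.65
top mid y -2.4 w 71.9 ztop 129.0 circ [22.7  6.2] 4.14
top mid y 94.8 w 49.1 ztop 126.0 circ [ 1.5 93.8] 2.26
top mid y 167.5 w 67.1 ztop 118.0 circ [  6.3 168.8] 4.53
scene mid y -157.9 w 64.9 ztop 125.0 circ [   3.1 -161.7] 1.13
scene mid y -83.5 w 36.9 ztop 125.0 circ [  0.8 -85.1] 1.47
scene mid y 4.3 w 62.6 ztop 124.0 circ [-15.6   3.7] 2.9
scene mid y 92.7 w 41.8 ztop 125.0 circ [ 0.7 93.1] 1.49
scene mid y 169.3 w 67.2 ztop 117.0 circ [  4.1 168.7] 1.52
```

View pics/scene7.png

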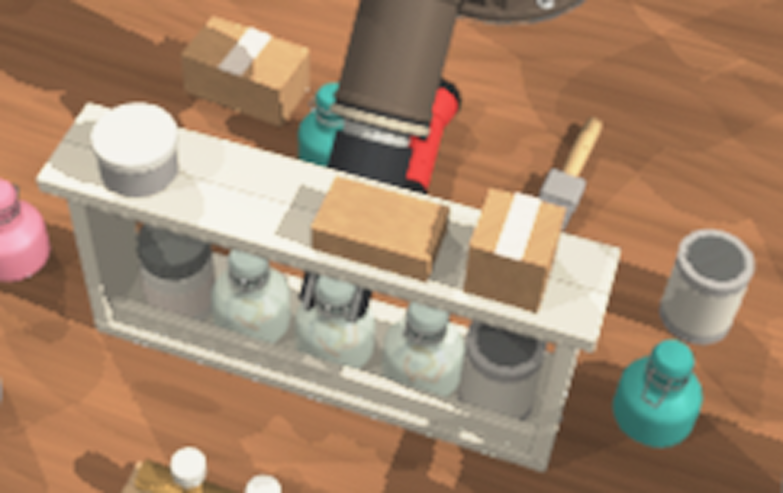

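jar_c now touches the rail (−4.6 N) and rests on the board. I'll open the fingers and back out along the slant.

Run:
```python
from h import *
from station import r
def st(t):
    s=r.get_state();print(t,toS(s["tcp_pos"]).round(1),s["tcp_pos"][2].round(1),"t",round(s["clock"],2),s["contact_force"].round(1),"op",round(s["opening"],1));return s
r.gripper_to(54,20);s=st("open")
p=np.array(s["tcp_pos"])
r.servo_line(list(p-45*D),Q,50);st("back")
r.servo_line(list(p-150*D),Q,150);st("back")
r.servo_line([500,20,260],Q,200);st("away")
r.hold(0.3)
for n in("scene","top"):
    c=r.read_camera(n); np.savez(f"{n}8.npz",**c)
    a=c["pixels"][90:260,130:400,::-1] if n=="top" else c["pixels"][130:300,140:410,::-1]
    cv2.imwrite(f"pics/{n}8.png",cv2.resize(a,None,fx=2.9,fy=2.9,interpolation=cv2.INTER_CUBIC))
row(np.load("top8.npz"),np.load("scene8.npz"))
# table things before/after
for f in ("top0","top8","scene0","scene8"):
    c=dict(np.load(f+".npz"));X=cloud(c)
    for nm,b in(("spare",(440,540,310,410)),("torch",(290,490,-15,70)),("carton",(300,420,-280,-125))):
        g=(X[...,0]>b[0])&(X[...,0]<b[1])&(X[...,1]>b[2])&(X[...,1]<b[3])&(X[...,2]>25)&(X[...,2]<120)
        print(f,nm,g.sum(),np.median(X[g],0).round(1) if g.any() else "")
```

```text
open [18.6  3.3] 86.9 t 29.52 [0.6 0.  0.7] op 53.7
back [-13.    3.3] 118.6 t 30.57 [ 0.5  1.  -0.7] op 53.9
back [-87.    3.3] 192.9 t 31.42 [-0.1 -0.9  0.6] op 53.8
away [-168.2   -4.7] 260.0 t 32.09 [ 0.1  0.1 -0.1] op 54.1
top mid y -87.2 w 43.7 ztop 126.0 circ [  1.9 -85.6] 1.95
top mid y -159.2 w 65.9 ztop 126.0 circ [   5.5 -161.2] 0.79
top mid y 3.4 w 38.9 ztop 126.0 circ [1.6 3.1] 1.96
top mid y 93.7 w 45.1 ztop 126.0 circ [ 1.  94.3] 2.01
top mid y 167.5 w 67.2 ztop 119.0 circ [  6.9 168.6] 4.88
scene mid y -158.4 w 64.6 ztop 125.0 circ [   3.  -161.9] 1.18
scene mid y -83.6 w 37.6 ztop 124.0 circ [  0.6 -85.3] 1.33
scene mid y 4.3 w 40.5 ztop 125.0 circ [0.6 3.1] 1.43
scene mid y 94.2 w 39.5 ztop 126.0 circ [ 1.  92.8] 1.47
scene mid y 169.3 w 67.5 ztop 118.0 circ [  4.1 168.7] 1.7
top0 spare 672 [485.2 353.8  95.4]
top0 torch 778 [379.4  30.3  44.6]
top0 carton 1268 [ 360.3 -198.4   61.9]
top8 spare 671 [485.2 353.5  95.4]
top8 torch 0 
top8 carton 1271 [ 360.3 -198.7   62. ]
scene0 spare 797 [508.2 359.3  93.2]
scene0 torch 492 [375.7  32.7  45. ]
scene0 carton 930 [ 376.  -194.3   61.6]
scene8 spare 800 [508.  359.4  93.5]
scene8 torch 494 [374.4  32.6  44.6]
scene8 carton 933 [ 376.8 -194.3   61.5]
```

View pics/scene8.png

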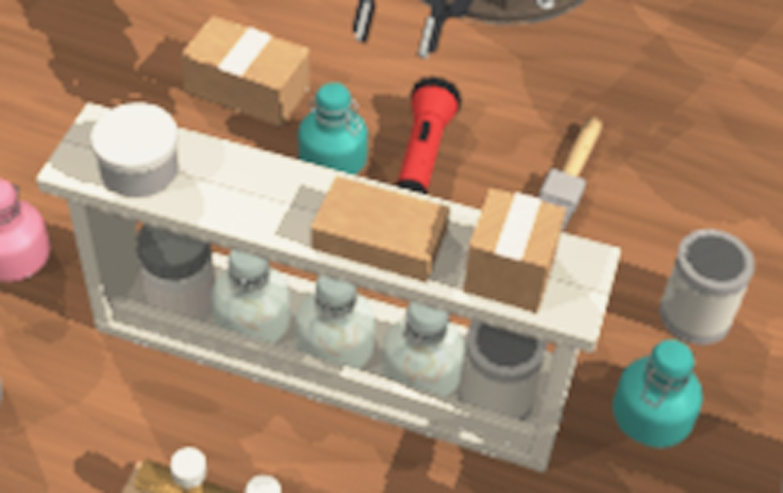

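View pics/top8.png

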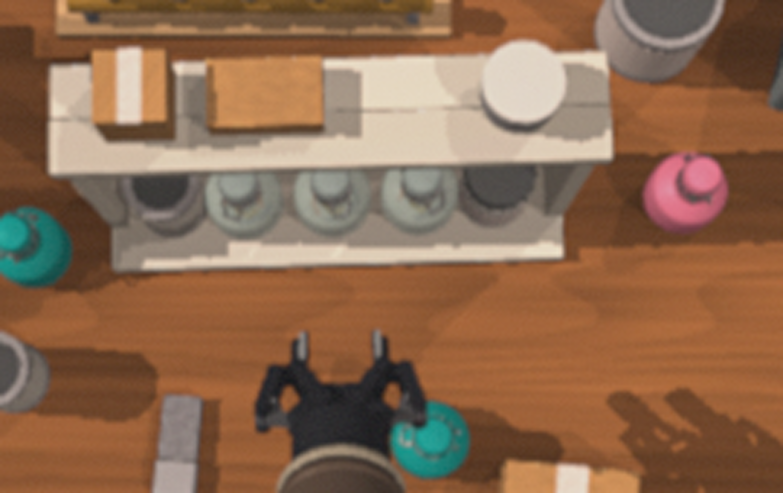

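The three jars stand in line at top crop (243,195), (331,195) and (420,195). All are upright, with jar_c at x about +1 mm, and the hand is clear. Handing in.

Run:
```python
from station import r
r.job_done();print(r.get_state()["clock"])
```

```text
the job is handed in; nothing more can be done
the job is handed in; nothing more can be done
```

The third jar is back in the row between the other two, against the rail. I handed the job in after about 32.5 s on the robot's clock. No verdict was reported.

- **Making room:** with the shut fingers just above the shoulders, I pushed one jar and the tin about 40 mm left, then the other jar and the tub about 60 mm right. The two jars ended about 179 mm apart while the third was still on the table.
- **Placing the jar:** I gripped it by the neck with the hand slanted 45°. I carried it upright about 4–5 mm above the board and slid it in until it touched the rail. Then I lowered it onto the board, let go and backed out. The largest force I read while placing it was about 10 N; I read it only after each short move.

**Last checks:**
- **Position:** the third jar is at x about +0.6 to +1.6 mm and y about 3 mm in the shelf frame. Its neighbours are at y about +93.5 and −85.5, so roughly 90 mm away on each side.
- **Row:** everything in it looks upright in both views. The jars, tin and tub are in line along the rail; the tin's x differed between the two cameras (4 and 7 mm, with the top-view fit loose), both within tolerance.
- **Other things on the table:** the carton, spare tin and torch are within about 1.5 mm of where they started. The torch was checked only in the scene view, because the arm hid it from above. I judged the brush only by eye, and it looks unmoved.
- **Replanned moves:** one approach pose was rejected as out of reach before anything moved, so I used a shorter approach. No check failed at the end.

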